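Shift the line selector into its third slot

TASK

Select line three on the grey valve unit: push the ball knob of its lever with the fingertips along the H-shaped gate, out of the left-hand slots, across to the right, then forward (away from the robot) into the third slot - the far right one, marked with three dots - until the lever is fully home. Push gently, do not squeeze the knob or lift or shove the unit, leave the glassware and the bottle beside it alone, and let the lever go at the end.

Things in the scene. Friction and masses are not known exactly. Their poses are not given: they have to be found in the camera images.
- selector: grey metal valve unit, 140 (its x) x 130 (its y) x 70 mm high, about 2.5 kg, standing loose on rubber feet; four brass hose barbs stick out 22 mm at its far face. Origin: centre of its underside; x points away from the robot (unit turned up to 0.5 rad either way), y to the left, z up
- gate_center (a point): centre of the H-shaped opening in the unit's top plate (6 mm aluminium), 70 mm above the desk; axes as the unit's. Two slots along x, centred at y = +20 and -20 mm, 15 mm wide, x = -33 to +33 mm, joined only by a 15 mm wide cross channel along y at x = 0. Solid tongues, 25 mm wide, fill the rest between the slots, so the lever changes sides only through the channel
- slot3 (a point): far end of slot 3 in the plate, at x = +33, y = -20, z = 70 mm of the unit. Slot ends are marked with rows of black dots on the plate: one dot far left, two near left, three far right, four near right
- knob_center (a point): centre of the black ball knob, 30 mm diameter, atop the lever, a 10 mm steel rod pivoting 15 mm above the desk on the unit's z axis; pivot to knob centre 115 mm. With a = lever_across, f = lever_fore the knob is at x = 115 sin f, y = -115 sin a cos f, z = 15 + 115 cos a cos f mm in the unit's frame (112 to 130 mm high). About 1 N at the knob moves it; it stays where left
- lever_across (a joint): sideways lean of the lever, rad: 0 upright, negative to the left (+y of the unit), positive to the right; about -0.37 in the left slots, +0.37 in the right ones (0.05 of play), stops at -0.41 and +0.41. Starts on the left
- lever_fore (a joint): fore-and-aft lean, rad: 0 in the cross channel (about 0.05 of play either way while crossing), positive away from the robot; stops at -0.42 and +0.42, which are fully home in the slots. May start anywhere along the left slots: in slot 1 (positive), slot 2 (negative) or between
- flask: loose conical glass flask, 78 mm diameter, 135 mm high, a bystander; origin at the centre of its underside
- beaker: loose glass beaker, 72 mm diameter, 90 mm high, a bystander; origin at the centre of its underside
- bottle: loose brown glass bottle with a blue screw cap, 72 mm diameter, 148 mm high, a bystander; origin at the centre of its underside

How it is judged:
On the way:
1. the lever has come across to the right through the cross channel (value of joint lever_across above 0.25 rad and value of joint lever_fore between -0.12 and 0.12 rad).
At the end, for the whole second after the job is handed in: the lever rests in slot 3, the far right one: leaning right by more than 0.3 rad and forward by more than 0.34 rad (stop at 0.42), at rest; the unit stands level within 25 mm of where it was and the flask, beaker and bottle within 15 mm (value of joint lever_across above 0.3 rad and value of joint lever_fore above 0.34 rad and velocity of joint lever_fore between -0.05 and 0.05 rad/s and distance of selector from where it was at the start of the episode below 0.025 m and height (world z) of selector below 0.006 m and angle between selector's own z axis and vertical below 0.05 rad and distance of each of flask, beaker, bottle from where it was at the start of the episode below 0.015 m); the robot touches nothing.
It fails at once if the unit is lifted or tipped (height (world z) of selector above 0.008 m or angle between selector's own z axis and vertical above 0.08 rad).
It fails at once if the unit is shoved more than 25 mm along the desk (distance of selector from where it was at the start of the episode above 0.025 m).
It fails at once if the knob is squeezed or forced with more than 40 N (contact force between the fingers and lever_fore above 40 N).
It fails at once if a bystander is moved or lifted more than 15 mm (distance of any of flask, beaker, bottle from where it was at the start of the episode above 0.015 m).
It fails at once if a bystander is tipped (angle between any of flask, beaker, bottle's own z axis and vertical above 0.3 rad).
It also fails if it takes over 51 s, if anything falls off the work surface, if the arm or the gripper's body presses on something with over 40 N, if the wrist force passes 120 N, or if a joint passes its speed limit or range.

ROBOT

A 7-joint arm with a two-finger parallel gripper is mounted at the origin on a cart in front of the work surface, level with it; the furniture and walls round the work are solid. World frame = base frame: x ahead of the robot, y to its left, z up, the work surface at z = 0. Lengths are in m, angles in rad, forces in N, time in s.
With the tool pointing down it reaches from about 0.4 to 0.85 m from the base axis. Payload 10.4 kg.
Tool frame: the origin (TCP) lies at the centre of the arm's flange, where the gripper is bolted on; the fingertips stand 173 mm ahead of it and the grasp point (between the pads) lies 155 mm ahead of it; z points along the fingers, y is the line along which they close (so a half turn about z gives the same grasp; the last joint's range is limited). The gripper opens to 85 mm and grips with 20 to 120 N. Pads are 22 mm wide; open, the fingers measure 114 mm over their backs; the gripper's body (76 mm by 85 mm) begins 54 mm behind the grasp point. The pads swing forward as they close: fully open they stand 13 mm farther back than shut.
Start: joints at [1.222, 0.332, -0.065, 1.46, 0.022, 1.35, -0.088], TCP at [0.2, -0.592, 0.405] pointing down, gripper open.
Joint ranges: [-2.6, 2.6], [-0.5, 2.12], [-1.47, 1.34], [0.16, 2.42], [-1.27, 4.41], [0.06, 2.06], [-2.6, 2.6]. Speed limits (rad/s): [2.22, 2.22, 2.79, 2.79, 3.14, 3.14, 3.14].

INTERFACE

Orientations are given as a unit quaternion [x, y, z, w].
In Python, from workcell import manip, viewer, finder gives the robot as it stands.
- The arm moves only by the tool arm_command, never from a script. Its argument "plan" is a list of rows, each an object with "dp": the shift along the tool's x, y, z in mm, a list of three; "spin": the turn about the tool's z in rad. A call has 1 to 5 rows; each row shifts and turns the commanded pose from where the row before left it, along the tool's axes as they then stand; what a row does not reach is not made up. A row lasts 1/10 s, in which the tool goes at most 50 mm and 8.59 degrees, less where a joint would pass 70% of its speed; a pose out of reach is approached as far as the arm can. A call is refused whole if a number of a shift passes 50 or a number of a turn 0.15, either way. A call with a gripper value outside its range is refused whole. "grip" is the closure, from -1 (fully open) to 1 (shut), set as the call begins (left out, the last holds). The fingers move at their own pace and stop on an object; "newtons" is the grip in N (left out, the last holds). Time passes only in rows, so rows that do not move let the fingers close. It gives the time, the measured TCP pose, the force, the opening and the grip force at its end, in the units of the state.
- manip.get_obs(): the state, without advancing time (a new reading comes with each control period).
- viewer.camera(name): name is "scene" or "side" or "wrist"; returns the picture (420x560x3 uint8, blue, green, red); there is no depth.
- viewer.camera_params(name): a dict with "vertical_fov" (degrees; the focal length in pixels is half the picture's height over the tangent of half this angle, whatever the lens; pixels are square), "cx", "cy" (the principal point, pixels), "R" (3x3) and "t" (3): a world point X has camera coordinates R X + t; the wrist camera has in their place "T_tool_cam" (4x4, takes a point from camera to tool coordinates, whose origin is the TCP and whose axes are the flange's). Camera axes: x right, y down, z forward; pixel columns grow to the right and rows downward; lengths in m; the calibration is good to about 2 mm. A picture is of the moment at which its call begins: read the wrist's pose just before it. camera_params takes no time and is no camera call.
- manip.hand_in(): hands the job in; it is judged then, once.
Trained networks look in the newest picture that a camera, given by its name, has taken for a name from the list of things; names that differ only in an ending like _2 or _b are one class to them, and where a whole thing is asked for, a point or a joint stands for the part that bears it (a point fixed in the world has none). Each returns a list of dicts, best first, with "score" (0 to 1); they miss things now and then, are a little off and sometimes report something else, mostly with a low value. They report only what shows in the picture. A call takes as long as a camera call.
- finder.find_in(camera, thing): "position" ([x, y, z] in m, in world coordinates, good to about 4 mm: the middle of the surface that is visible of it).
The state is a dict: "clock": time; "joint_pos": joint angles; "joint_velocities": joint speeds; "tau": joint torques, N m; "position": TCP position; "ee_rot": TCP orientation; "ft_force": force on the tool from outside, world axes, zero at the start; "torque": the same for the moment, N m; "grip_width": opening from 0.0 (shut) to 1.0 (fully open); "grasp_force": force on a finger pad.
Only numpy, scipy, OpenCV 4.12 (cv2) and the standard library are available. Lean on these libraries where they do the work, as an engineer would, in place of code of your own. Each camera call takes 0.05 s, during which the arm holds its last target. There are 200 camera calls.

## Working session

There is one attempt and no reset: what is moved stays moved. The work goes in short steps, Python scripts to look and compute and a tool call to move; the robot and the scene stay as the last step left them, time stands still between calls to the robot, and variables do not carry over. Pictures are saved under pics/ and viewed, at most 13 in all, crops included, and the job is handed in when it is done.

Besides the shell and the picture viewer there is one more tool, called by a JSON object that holds its "name" and its "arguments", one argument or row to a line. arm_command: Moves the arm, as the interface text tells. Its arguments: {"type":"object","properties":{"plan":{"type":"array","items":{"type":"object","properties":{"dp":{"type":"array","items":{"type":"number"}},"spin":{"type":"number"}}}},"grip":{"type":"number"},"newtons":{"type":"number"}},"required":["plan"]}

```bash
mkdir -p pics
cat > h.py <<'E'
from workcell import manip, viewer, finder
import numpy as np, cv2
def K(p,h=420):
    return h/2/np.tan(np.radians(p["vertical_fov"])/2)
def ray_at_z(cam,u,v,z):
    p=viewer.camera_params(cam);f=K(p);R=np.array(p["R"]);t=np.array(p["t"])
    c=-R.T@t;d=R.T@np.array([(u-p["cx"])/f,(v-p["cy"])/f,1]);return c+d*(z-c[2])/d[2]
def proj(cam,X):
    p=viewer.camera_params(cam);f=K(p);q=np.array(p["R"])@X+np.array(p["t"]);return p["cx"]+f*q[0]/q[2],p["cy"]+f*q[1]/q[2]
E
python3 - <<'E'
from h import *
a=viewer.camera("scene");b=viewer.camera("side")
cv2.imwrite("pics/a.png",a);cv2.imwrite("pics/b.png",b)
for c in("scene","side"):
    for n in("selector","gate_center","knob_center","slot3","flask","beaker","bottle"):
        r=finder.find_in(c,n); print(c,n,[(np.round(x["position"],3),round(x["score"],2)) for x in r[:2]])
o=manip.get_obs();print(o["clock"],o["position"],o["ee_rot"])
E
```

```text
scene selector [(array([ 0.537, -0.02 ,  0.073]), 0.59)]
scene gate_center [(array([ 0.534, -0.017,  0.074]), 0.83), (array([0.483, 0.312, 0.057]), 0.45)]
scene knob_center [(array([0.576, 0.002, 0.114]), 0.69)]
scene slot3 [(array([ 0.541, -0.019,  0.07 ]), 0.92), (array([0.582, 0.313, 0.1  ]), 0.36)]
scene flask [(array([ 0.436, -0.286,  0.053]), 0.97)]
scene beaker [(array([0.481, 0.316, 0.056]), 0.64), (array([ 0.578, -0.003,  0.117]), 0.48)]
scene bottle [(array([0.583, 0.313, 0.102]), 0.7)]
side selector [(array([0.563, 0.007, 0.074]), 0.64)]
side gate_center [(array([0.556, 0.004, 0.07 ]), 0.75)]
side knob_center [(array([0.582, 0.009, 0.124]), 0.62)]
side slot3 [(array([0.557, 0.007, 0.069]), 0.74)]
side flask [(array([ 0.444, -0.283,  0.05 ]), 0.78)]
side beaker [(array([0.486, 0.309, 0.053]), 0.58)]
side bottle [(array([0.588, 0.332, 0.102]), 0.88)]
0.8 [ 0.20007426 -0.5921285   0.4047408 ] [9.86760228e-01 1.62185844e-01 3.52267361e-05 5.32736401e-05]
```

View pics/a.png

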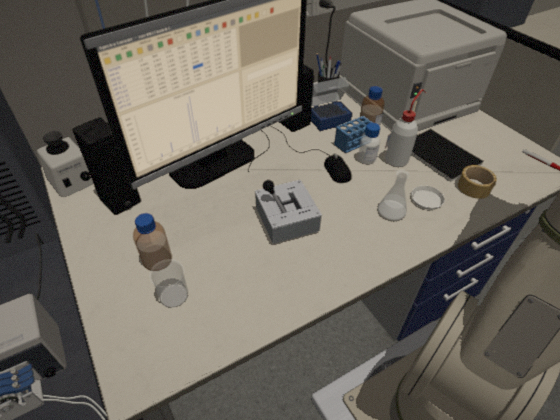

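View pics/b.png

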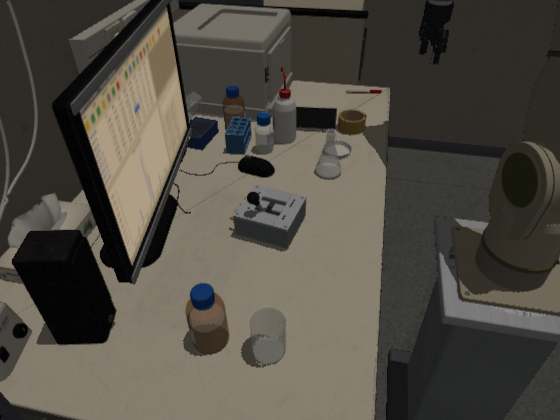

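Scene: the unit sits around (288,210), with its knob at (268,187) on the far left. The side view shows the unit at (270,215) and its knob at (254,199). The glassware is about 0.3 m away on both sides. I'll enlarge both to get the plate corners.

Run:
```python
from h import *
a=cv2.imread("pics/a.png")[165:255,240:340];b=cv2.imread("pics/b.png")[170:260,220:320]
cv2.imwrite("pics/c.png",cv2.convertScaleAbs(np.vstack([cv2.resize(x,None,fx=3.3,fy=3.3,interpolation=cv2.INTER_CUBIC) for x in(a,b)]),alpha=1.3))
```

```text
(no output)
```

View pics/c.png

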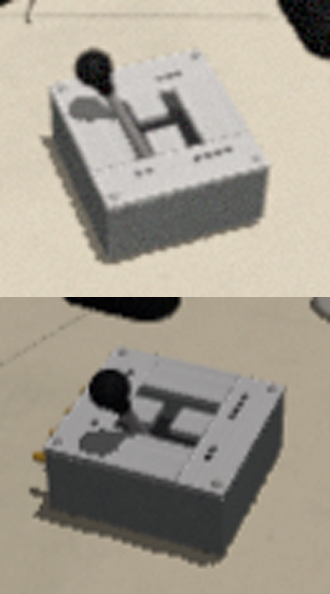

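The crop shows the plate corners clearly. Scene near-left is at (108,207), near-right (270,163), far-right (205,50) and far-left (50,85). The knob is at (94,70), in slot 1 (forward left).

Run:
```python
from h import *
from scipy.optimize import least_squares
S=[(108,207),(270,163),(205,50),(50,85),(94,70)]
D=[(223,494),(285,383),(120,348),(47,447),(110,390)]
px={"scene":[(240+u/3.3,165+v/3.3) for u,v in S],"side":[(220+u/3.3,170+(v-297)/3.3) for u,v in D]}
for c in px:
    P=np.array([ray_at_z(c,*q,.07) for q in px[c][:4]]);print(c,P.round(3)[:,:2].tolist(),P.mean(0).round(4),
     "edges",[round(float(np.linalg.norm(P[i]-P[i-1])),3) for i in range(4)])
L=[(-.07,.065),(-.07,-.065),(.07,-.065),(.07,.065)]
def pts(q):
    x,y,th,a,f=q;c,s=np.cos(th),np.sin(th)
    l=[(i,j,.07) for i,j in L]+[(.115*np.sin(f),-.115*np.sin(a)*np.cos(f),.015+.115*np.cos(a)*np.cos(f))]
    return [np.array([x+c*i-s*j,y+s*i+c*j,k]) for i,j,k in l]
r=least_squares(lambda q:np.ravel([np.subtract(proj(c,p),m) for c in px for p,m in zip(pts(q),px[c])]),[.54,-.01,0,-.37,.2])
print(r.x.round(4),r.fun.round(1),pts(r.x)[4])
print({k:np.array(v).round(3).tolist() for k,v in viewer.camera_params("wrist").items()})
```

```text
scene [[0.502, 0.045], [0.48, -0.083], [0.612, -0.109], [0.638, 0.021]] [ 0.5579 -0.0314  0.07  ] edges [0.138, 0.13, 0.135, 0.132]
side [[0.501, 0.046], [0.479, -0.085], [0.613, -0.103], [0.636, 0.022]] [ 0.5573 -0.0301  0.07  ] edges [0.136, 0.132, 0.135, 0.127]
[ 0.5578 -0.031  -0.1775 -0.3982  0.215 ] [ 0.1  0.4  0.6  0.8 -1.  -0.4  0.  -0.2 -0.1 -0.1  0.4 -0.   0.6  0.7
 -0.3 -1.1 -0.9 -0.5  0.1  0. ] [0.58959224 0.00751931 0.11856438]
{'vertical_fov': 67.595, 'cx': 279.064, 'cy': 206.671, 'T_tool_cam': [[0.001, -0.954, -0.3, 0.078], [1.0, 0.001, -0.0, -0.0], [0.001, -0.3, 0.954, 0.03], [0.0, 0.0, 0.0, 1.0]]}
```

Both views agree to about 2 mm. The unit is at (0.558, -0.031) with yaw -0.178, and the lever is in slot 1 at f≈0.215. I'll shut the fingers and push with the fist, with tool x along unit +y and tool y along unit +x. First move is above the far side of the knob.

{"name": "arm_command", "arguments": {
  "plan": [
    {"dp":[30.5,-20.9,0],"spin":0},
    {"dp":[30.5,-20.9,0],"spin":0},
    {"dp":[30.5,-20.9,0],"spin":0},
    {"dp":[30.5,-20.9,0],"spin":0},
    {"dp":[30.5,-20.9,0],"spin":0}
  ],
  "grip": 1,
  "newtons": 20
}}

```text
clock: 1.3
position: [0.3118, -0.443, 0.4049]
ee_rot: [0.987, 0.162, 0.0, 0.0]
ft_force: [0.0, 0.4, -0.1]
grip_width: 0.145
grasp_force: 0.0
```

{"name": "arm_command", "arguments": {
  "plan": [
    {"dp":[30.5,-20.9,0],"spin":0},
    {"dp":[30.5,-20.9,0],"spin":0},
    {"dp":[30.5,-20.9,0],"spin":0},
    {"dp":[30.5,-20.9,0],"spin":0},
    {"dp":[30.5,-20.9,0],"spin":0}
  ]
}}

```text
clock: 1.8
position: [0.4228, -0.2952, 0.405]
ee_rot: [0.987, 0.162, 0.0, 0.0]
ft_force: [0.1, 0.1, 0.1]
grip_width: 0.001
grasp_force: 0.0
```

{"name": "arm_command", "arguments": {
  "plan": [
    {"dp":[30.5,-20.9,0],"spin":0},
    {"dp":[30.5,-20.9,0],"spin":0},
    {"dp":[30.5,-20.9,0],"spin":0},
    {"dp":[30.5,-20.9,0],"spin":0},
    {"dp":[30.5,-20.9,0],"spin":0}
  ]
}}

```text
clock: 2.3
position: [0.5338, -0.1474, 0.4049]
ee_rot: [0.987, 0.162, 0.0, 0.0]
ft_force: [1.0, 0.1, -0.1]
grip_width: -0.004
grasp_force: 0.0
```

{"name": "arm_command", "arguments": {
  "plan": [
    {"dp":[0,0,0],"spin":-0.133},
    {"dp":[0,0,0],"spin":-0.133},
    {"dp":[0,0,0],"spin":-0.133},
    {"dp":[0,0,0],"spin":-0.133},
    {"dp":[0,0,0],"spin":-0.133}
  ]
}}

```text
clock: 2.8
position: [0.5331, -0.1487, 0.4048]
ee_rot: [0.878, 0.478, 0.0, 0.0]
ft_force: [-0.2, 0.2, -0.8]
grip_width: -0.002
grasp_force: 0.0
```

{"name": "arm_command", "arguments": {
  "plan": [
    {"dp":[0,0,0],"spin":-0.133},
    {"dp":[0,0,0],"spin":-0.133},
    {"dp":[0,0,0],"spin":-0.133},
    {"dp":[0,0,0],"spin":0}
  ]
}}

```text
clock: 3.2
position: [0.5331, -0.1488, 0.4048]
ee_rot: [0.767, 0.641, 0.0, 0.0]
ft_force: [-0.4, -0.1, -0.2]
grip_width: 0.001
grasp_force: 0.0
```

```bash
cat >> h.py <<'E'
from scipy.spatial.transform import Rotation as Ro
U=np.array([.5578,-.031]);TH=-.1775
def w2u(X):
    c,s=np.cos(TH),np.sin(TH);d=np.array(X[:2])-U;return np.array([c*d[0]+s*d[1],-s*d[0]+c*d[1]])*1000
def wrist_ray(u,v,z,o):
    p=viewer.camera_params("wrist");f=K(p);T=np.array(p["T_tool_cam"]);R=Ro.from_quat(o["ee_rot"]).as_matrix()
    c=np.array(o["position"])+R@T[:3,3];d=R@T[:3,:3]@np.array([(u-p["cx"])/f,(v-p["cy"])/f,1]);return c+d*(z-c[2])/d[2]
E
python3 - <<'E'
from h import *
o=manip.get_obs();a=viewer.camera("wrist");cv2.imwrite("pics/d.png",a)
print(w2u(o["position"]),o["joint_pos"])
for q in("knob_center","gate_center"): print(q,[(np.round(x["position"],3),w2u(x["position"]).round(),round(x["score"],2)) for x in finder.find_in("wrist",q)[:2]])
E
```

```text
[  -3.4982515  -120.27390336] [ 0.69186113  0.22349361 -0.57811058  1.62835415  0.12522319  1.32680844
 -0.08415083]
knob_center []
gate_center [(array([ 0.565, -0.038,  0.071]), array([ 8., -5.]), 0.97)]
```

View pics/d.png

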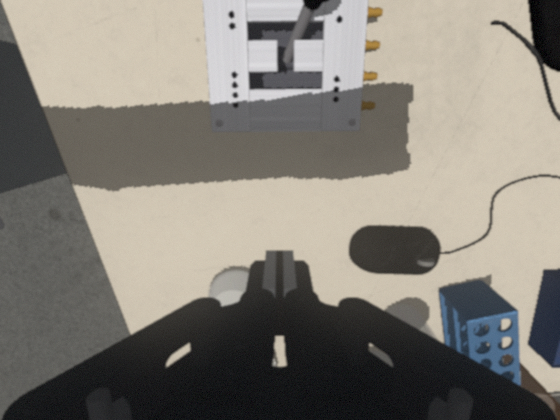

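The wrist view shows the unit at (285,60), square to the image and so to the tool. The knob is at about (318,0), and the shut fingertips are at (280,270). Before going to the far side I'll check clearance to the monitor.

Run:
```python
from h import *
o=manip.get_obs()
print("plate corners wrist",[w2u(wrist_ray(*q,.07,o)).round(1) for q in((211,130),(362,130))])
for q in((190,187),(252,153)): print("base",ray_at_z("scene",*q,0).round(3))
# screen bottom line: intersect scene pixel on bottom edge with side-view pixel
def ray(cam,u,v):
    a=ray_at_z(cam,u,v,0);b=ray_at_z(cam,u,v,.5);return a,(b-a)
for s,d in(((135,183),(128,275)),((305,97),(190,148))):
    a,u=ray("scene",*s);b,v=ray("side",*d)
    t=np.linalg.lstsq(np.c_[u,-v],b-a,rcond=None)[0];print("screen",(a+u*t[0]).round(3),(b+v*t[1]).round(3))
```

```text
plate corners wrist [array([-66.2, -62.2]), array([ 76.4, -63. ])]
base [0.812 0.145 0.   ]
base [ 0.865 -0.085  0.   ]
screen [0.756 0.293 0.125] [0.759 0.29  0.129]
screen [ 0.878 -0.284  0.135] [ 0.853 -0.249  0.065]
```

{"name": "arm_command", "arguments": {
  "plan": [
    {"dp":[33,18,0],"spin":0},
    {"dp":[33,18,0],"spin":0},
    {"dp":[33,18,0],"spin":0},
    {"dp":[33,18,0],"spin":0},
    {"dp":[33,18,0],"spin":0}
  ]
}}

```text
clock: 3.85
position: [0.6522, -0.0015, 0.4047]
ee_rot: [0.769, 0.639, -0.0, 0.0]
ft_force: [0.6, -0.6, 0.4]
grip_width: -0.0
grasp_force: 0.0
```

{"name": "arm_command", "arguments": {
  "plan": [
    {"dp":[0,0,30],"spin":0},
    {"dp":[0,0,30],"spin":0},
    {"dp":[0,0,30],"spin":0},
    {"dp":[0,0,30],"spin":0},
    {"dp":[0,0,0],"spin":0}
  ]
}}

```text
clock: 4.35
position: [0.6501, -0.0029, 0.2804]
ee_rot: [0.769, 0.639, -0.003, -0.002]
ft_force: [-1.4, -0.3, 0.3]
grip_width: 0.001
grasp_force: 0.0
```

Run:
```python
from h import *
o=manip.get_obs();w=viewer.camera("wrist");s=viewer.camera("side")[150:270,200:340]
cv2.imwrite("pics/e.png",np.vstack([cv2.resize(w,(420,315)),cv2.resize(s,(320,274))[:, :].copy() if 0 else cv2.copyMakeBorder(cv2.resize(s,(327,280)),0,0,0,93,0)]))
print(o["clock"],w2u(o["position"]),o["position"],o["ft_force"])
```

```text
4.35 [85.86638248 43.91797417] [ 0.65007184 -0.00293343  0.28035659] [-1.36458377 -0.29012279  0.33825411]
```

View pics/e.png

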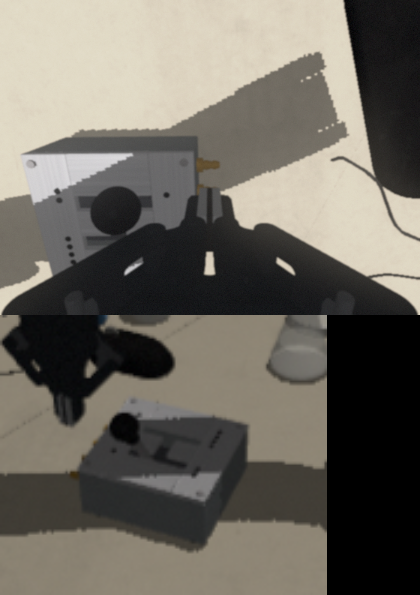

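The wrist view shows the knob at (117,210) and the fist at (210,205) on its far side, level with it and clear. Next I push toward the robot.

Run:
```python
from h import *
o=manip.get_obs()
print(w2u(wrist_ray(117*4/3,210*4/3,.118,o)))
for e in((92,210),(142,210)): print(w2u(wrist_ray(e[0]*4/3,280,.118,o)))
for e in((187,190),(233,190)): print("finger",w2u(wrist_ray(e[0]*4/3,e[1]*4/3,.107,o)))
```

```text
[27.64760327 41.17475359]
[11.15932931 41.22437555]
[44.13160077 41.1251445 ]
finger [73.07849704 50.1885181 ]
finger [104.89997951  50.08912208]
```

{"name": "arm_command", "arguments": {
  "plan": [
    {"dp":[0,-10,0],"spin":0},
    {"dp":[0,-10,0],"spin":0},
    {"dp":[0,-5,0],"spin":0},
    {"dp":[0,0,0],"spin":0}
  ]
}}

```text
clock: 4.85
position: [0.6261, 0.0022, 0.2857]
ee_rot: [0.768, 0.64, 0.0, 0.001]
ft_force: [0.6, 0.6, 0.6]
grip_width: 0.0
grasp_force: 0.0
```

{"name": "arm_command", "arguments": {
  "plan": [
    {"dp":[0,0,8],"spin":0},
    {"dp":[0,-4,0],"spin":0},
    {"dp":[0,-4,0],"spin":0},
    {"dp":[0,-4,0],"spin":0}
  ]
}}

```text
clock: 5.25
position: [0.6149, 0.0042, 0.2768]
ee_rot: [0.768, 0.64, 0.0, 0.0]
ft_force: [1.6, -0.3, 0.6]
grip_width: 0.002
grasp_force: 0.7
```

{"name": "arm_command", "arguments": {
  "plan": [
    {"dp":[0,-4,0],"spin":0},
    {"dp":[0,-4,0],"spin":0},
    {"dp":[0,-4,0],"spin":0},
    {"dp":[0,0,0],"spin":0}
  ]
}}

```text
clock: 5.65
position: [0.6027, 0.0063, 0.2767]
ee_rot: [0.768, 0.64, -0.0, 0.0]
ft_force: [-0.1, -0.5, -0.2]
grip_width: 0.002
grasp_force: 0.0
```

Run:
```python
from h import *
o=manip.get_obs();w=viewer.camera("wrist");s=viewer.camera("side")[150:270,200:340]
cv2.imwrite("pics/f.png",np.vstack([cv2.resize(w,(420,315)),cv2.copyMakeBorder(cv2.resize(s,(327,280)),0,0,0,93,0)]))
print(o["clock"],w2u(o["position"]),o["position"],o["ft_force"])
```

```text
5.65 [37.57002883 44.67818082] [0.60266854 0.00634249 0.27673279] [-0.07442351 -0.46818882 -0.18822235]
```

View pics/f.png

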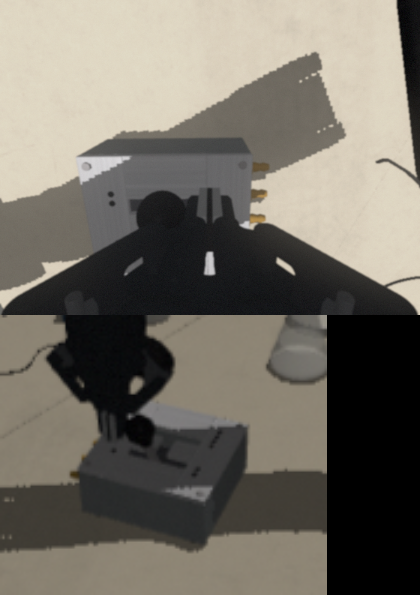

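The knob at (161,211) is touching the fist. I'll compute its offset from the plate centre within this picture.

Run:
```python
from h import *
o=manip.get_obs();g=4/3
k=w2u(wrist_ray(161*g,211*g,.121,o));a=w2u(wrist_ray(78*g,156*g,.07,o));b=w2u(wrist_ray(249*g,156*g,.07,o))
print(k,a,b,"rel x",k[0]-(a[0]+b[0])/2)
```

```text
[10.03088887 47.1787774 ] [-64.18913399  65.90558688] [70.39332165 65.65213327] rel x 6.928795040594048
```

{"name": "arm_command", "arguments": {
  "plan": [
    {"dp":[0,-3.5,0],"spin":0},
    {"dp":[0,-3.5,0],"spin":0},
    {"dp":[0,0,0],"spin":0}
  ]
}}

```text
clock: 6.05
position: [0.5959, 0.0076, 0.2767]
ee_rot: [0.768, 0.64, -0.0, -0.0]
ft_force: [-0.7, 0.3, 0.4]
grip_width: -0.001
grasp_force: 0.1
```

{"name": "arm_command", "arguments": {
  "plan": [
    {"dp":[0,15,0],"spin":0},
    {"dp":[15,0,0],"spin":0},
    {"dp":[15,0,0],"spin":0},
    {"dp":[14,0,0],"spin":0},
    {"dp":[0,0,0],"spin":0}
  ]
}}

```text
clock: 6.55
position: [0.6186, 0.0518, 0.2769]
ee_rot: [0.767, 0.642, 0.001, -0.001]
ft_force: [-1.2, 0.2, 0.3]
grip_width: 0.001
grasp_force: 0.0
```

{"name": "arm_command", "arguments": {
  "plan": [
    {"dp":[0,-15,0],"spin":0},
    {"dp":[0,-15,0],"spin":0},
    {"dp":[0,-15,0],"spin":0},
    {"dp":[0,0,0],"spin":0}
  ]
}}

```text
clock: 6.95
position: [0.5734, 0.0566, 0.2768]
ee_rot: [0.768, 0.641, -0.001, 0.0]
ft_force: [0.4, -0.4, 0.5]
grip_width: 0.001
grasp_force: 0.0
```

Run:
```python
from h import *
o=manip.get_obs();w=viewer.camera("wrist");s=viewer.camera("side")[150:270,200:340]
c=viewer.camera("scene")[160:250,230:350]
cv2.imwrite("pics/g.png",np.vstack([np.hstack([cv2.resize(s,(327,280)),cv2.resize(c,(373,280))]),cv2.copyMakeBorder(cv2.resize(w,(420,315)),0,0,0,280,0)]))
print(o["clock"],w2u(o["position"]),o["position"],o["ft_force"])
```

```text
6.95 [-0.0999107  89.02914438] [0.57342148 0.05664798 0.27677685] [ 0.44279195 -0.44005434  0.54971428]
```

View pics/g.png

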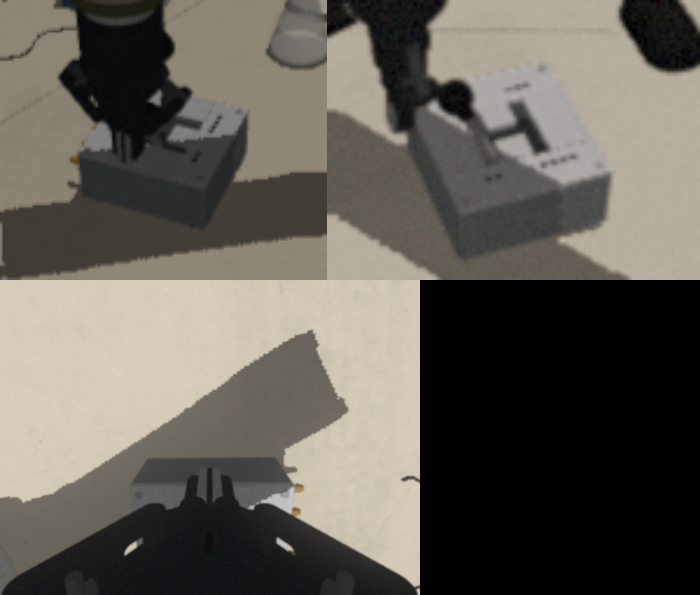

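The scene crop shows the knob at (457,97), just left of the cross channel line, with the fist on its left. I'll check the knob's x.

Run:
```python
from h import *
print(w2u(ray_at_z("scene",271.8,191.2,.121)), w2u(ray_at_z("scene",240+94/3.3,165+70/3.3,.1186)))
```

```text
[ 1.71848681 42.54808328] [23.94822385 43.49876059]
```

{"name": "arm_command", "arguments": {
  "plan": [
    {"dp":[-9,0,0],"spin":0},
    {"dp":[-9,0,0],"spin":0},
    {"dp":[-5,0,0],"spin":0},
    {"dp":[-5,0,0],"spin":0},
    {"dp":[-5,0,0],"spin":0}
  ]
}}

```text
clock: 7.6
position: [0.5688, 0.0234, 0.2768]
ee_rot: [0.768, 0.64, 0.0, 0.0]
ft_force: [-0.2, 1.0, 0.6]
grip_width: 0.002
grasp_force: 0.6
```

{"name": "arm_command", "arguments": {
  "plan": [
    {"dp":[-4,0,0],"spin":0},
    {"dp":[-4,0,0],"spin":0},
    {"dp":[-4,0,0],"spin":0}
  ]
}}

```text
clock: 7.9
position: [0.5666, 0.0117, 0.2767]
ee_rot: [0.768, 0.64, 0.0, 0.0]
ft_force: [0.8, 0.4, 0.4]
grip_width: 0.002
grasp_force: 0.5
```

{"name": "arm_command", "arguments": {
  "plan": [
    {"dp":[-5,0,0],"spin":0},
    {"dp":[-5,0,0],"spin":0},
    {"dp":[-5,0,0],"spin":0},
    {"dp":[-5,0,0],"spin":0},
    {"dp":[-5,0,0],"spin":0}
  ]
}}

```text
clock: 8.4
position: [0.562, -0.0132, 0.2767]
ee_rot: [0.768, 0.64, -0.0, 0.0]
ft_force: [1.2, 0.6, 0.6]
grip_width: -0.002
grasp_force: 0.4
```

{"name": "arm_command", "arguments": {
  "plan": [
    {"dp":[-5,0,0],"spin":0},
    {"dp":[-5,0,0],"spin":0},
    {"dp":[-5,0,0],"spin":0},
    {"dp":[-5,0,0],"spin":0},
    {"dp":[-5,0,0],"spin":0}
  ]
}}

```text
clock: 8.9
position: [0.5575, -0.0377, 0.2766]
ee_rot: [0.768, 0.64, -0.0, -0.0]
ft_force: [0.2, 1.2, -1.4]
grip_width: 0.001
grasp_force: 0.4
```

{"name": "arm_command", "arguments": {
  "plan": [
    {"dp":[-3,0,0],"spin":0},
    {"dp":[-3,0,0],"spin":0},
    {"dp":[0,0,0],"spin":0}
  ]
}}

```text
clock: 9.2
position: [0.5565, -0.0437, 0.2767]
ee_rot: [0.768, 0.64, -0.0, 0.0]
ft_force: [0.1, 1.0, -0.2]
grip_width: -0.002
grasp_force: 0.0
```

Run:
```python
from h import *
o=manip.get_obs();s=viewer.camera("side")[150:270,200:340]
c=viewer.camera("scene")[160:250,230:350]
cv2.imwrite("pics/i.png",np.hstack([cv2.resize(s,(327,280)),cv2.resize(c,(373,280))]))
print(o["clock"],w2u(o["position"]),o["position"],o["ft_force"])
```

```text
9.2 [  0.92298742 -12.69457564] [ 0.55646701 -0.04365809  0.27669   ] [ 0.11779194  0.99538877 -0.17117143]
```

View pics/i.png

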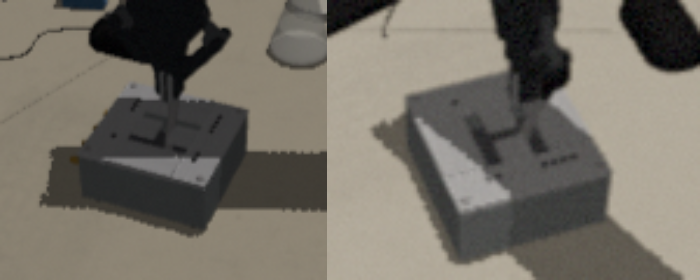

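{"name": "arm_command", "arguments": {
  "plan": [
    {"dp":[-2.5,0,0],"spin":0},
    {"dp":[0,0,0],"spin":0},
    {"dp":[12,0,0],"spin":0},
    {"dp":[4,0,0],"spin":0}
  ]
}}

```text
clock: 9.7
position: [0.5591, -0.0281, 0.2769]
ee_rot: [0.768, 0.641, 0.0, -0.0]
ft_force: [-0.3, -0.1, 0.2]
grip_width: -0.004
grasp_force: 0.0
```

{"name": "arm_command", "arguments": {
  "plan": [
    {"dp":[0,-17,0],"spin":0},
    {"dp":[0,-17,0],"spin":0},
    {"dp":[0,-17,0],"spin":0},
    {"dp":[0,-4,0],"spin":0},
    {"dp":[0,0,0],"spin":0}
  ]
}}

```text
clock: 10.2
position: [0.5049, -0.0196, 0.277]
ee_rot: [0.768, 0.641, 0.0, 0.0]
ft_force: [0.3, 0.2, -1.0]
grip_width: 0.002
grasp_force: 0.0
```

{"name": "arm_command", "arguments": {
  "plan": [
    {"dp":[-14,0,0],"spin":0},
    {"dp":[-14,0,0],"spin":0},
    {"dp":[-13,0,0],"spin":0},
    {"dp":[0,0,0],"spin":0}
  ]
}}

```text
clock: 10.6
position: [0.4977, -0.0622, 0.2766]
ee_rot: [0.769, 0.639, -0.0, 0.0]
ft_force: [-0.5, 0.8, 0.2]
grip_width: 0.001
grasp_force: 0.0
```

Run:
```python
from h import *
o=manip.get_obs();w=viewer.camera("wrist")
c=viewer.camera("scene")[160:250,230:350]
cv2.imwrite("pics/j.png",np.hstack([cv2.resize(w,(400,300)),cv2.resize(c,(400,300))]))
print(o["clock"],w2u(o["position"]),o["position"],o["ft_force"])
```

```text
10.6 [-53.6249271  -41.31738675] [ 0.49772223 -0.06219969  0.27663612] [-0.52060832  0.84706313  0.17574573]
```

View pics/j.png

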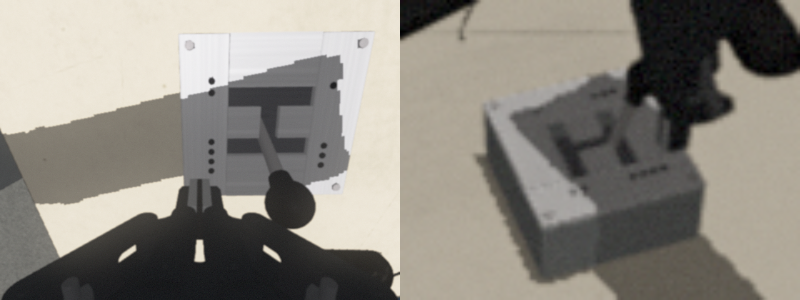

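The wrist view shows the lever in the right-hand slot at the channel. The knob is at (290,200) and the fist at (200,195), on its near side. Now I push forward.

{"name": "arm_command", "arguments": {
  "plan": [
    {"dp":[0,10,0],"spin":0},
    {"dp":[0,10,0],"spin":0},
    {"dp":[0,5,0],"spin":0},
    {"dp":[0,5,0],"spin":0},
    {"dp":[0,5,0],"spin":0}
  ]
}}

```text
clock: 11.2
position: [0.5323, -0.0665, 0.2766]
ee_rot: [0.768, 0.64, -0.0, -0.0]
ft_force: [-0.9, -0.4, 0.7]
grip_width: 0.001
grasp_force: 0.4
```

{"name": "arm_command", "arguments": {
  "plan": [
    {"dp":[0,5,0],"spin":0},
    {"dp":[0,5,0],"spin":0},
    {"dp":[0,5,0],"spin":0},
    {"dp":[0,5,0],"spin":0}
  ]
}}

```text
clock: 11.6
position: [0.5519, -0.0703, 0.2766]
ee_rot: [0.768, 0.64, -0.0, -0.0]
ft_force: [-0.9, 0.5, 0.1]
grip_width: 0.0
grasp_force: 0.4
```

{"name": "arm_command", "arguments": {
  "plan": [
    {"dp":[0,4,0],"spin":0},
    {"dp":[0,4,0],"spin":0},
    {"dp":[0,2,0],"spin":0},
    {"dp":[0,0,0],"spin":0}
  ]
}}

```text
clock: 12.0
position: [0.5617, -0.0721, 0.2767]
ee_rot: [0.768, 0.64, 0.0, 0.0]
ft_force: [-0.0, -0.4, -0.3]
grip_width: -0.0
grasp_force: 0.0
```

Run:
```python
from h import *
o=manip.get_obs();print(o["clock"],w2u(o["position"]),o["position"],o["ft_force"])
```

```text
12.0 [ 11.05655801 -39.78700695] [ 0.56165767 -0.07211413  0.2767247 ] [-0.03536776 -0.4178815  -0.3339517 ]
```

Knob is at about x=41. Now 2 mm steps until the stop pushes back.

{"name": "arm_command", "arguments": {
  "plan": [
    {"dp":[0,2,0],"spin":0},
    {"dp":[0,2,0],"spin":0},
    {"dp":[0,0,0],"spin":0}
  ]
}}

```text
clock: 12.3
position: [0.5655, -0.0728, 0.2768]
ee_rot: [0.768, 0.64, 0.0, 0.0]
ft_force: [-0.6, -0.1, 0.3]
grip_width: -0.002
grasp_force: 0.1
```

{"name": "arm_command", "arguments": {
  "plan": [
    {"dp":[0,1.5,0],"spin":0},
    {"dp":[0,0,0],"spin":0}
  ]
}}

```text
clock: 12.5
position: [0.5669, -0.0731, 0.2767]
ee_rot: [0.768, 0.64, 0.0, 0.0]
ft_force: [0.0, -0.3, -0.7]
grip_width: -0.003
grasp_force: 0.2
```

{"name": "arm_command", "arguments": {
  "plan": [
    {"dp":[0,1.5,0],"spin":0},
    {"dp":[0,0,0],"spin":0}
  ]
}}

```text
clock: 12.7
position: [0.5684, -0.0733, 0.2767]
ee_rot: [0.768, 0.64, 0.0, 0.0]
ft_force: [0.0, 0.8, 0.1]
grip_width: -0.002
grasp_force: 0.2
```

{"name": "arm_command", "arguments": {
  "plan": [
    {"dp":[0,1.5,0],"spin":0},
    {"dp":[0,0,0],"spin":0}
  ]
}}

```text
clock: 12.9
position: [0.5699, -0.0736, 0.2767]
ee_rot: [0.768, 0.64, 0.0, 0.0]
ft_force: [-0.4, -0.3, -1.1]
grip_width: 0.001
grasp_force: 0.2
```

{"name": "arm_command", "arguments": {
  "plan": [
    {"dp":[0,1.5,0],"spin":0},
    {"dp":[0,0,0],"spin":0}
  ]
}}

```text
clock: 13.1
position: [0.5714, -0.0739, 0.2767]
ee_rot: [0.768, 0.64, 0.0, 0.0]
ft_force: [0.2, 0.4, -0.0]
grip_width: 0.0
grasp_force: 0.2
```

{"name": "arm_command", "arguments": {
  "plan": [
    {"dp":[0,1,0],"spin":0},
    {"dp":[0,0,0],"spin":0}
  ]
}}

```text
clock: 13.3
position: [0.5722, -0.074, 0.2766]
ee_rot: [0.768, 0.64, -0.0, -0.0]
ft_force: [-1.8, -0.4, -1.0]
grip_width: -0.004
grasp_force: 0.7
```

Run:
```python
from h import *
o=manip.get_obs();w=viewer.camera("wrist")
c=viewer.camera("scene")[160:250,230:350]
cv2.imwrite("pics/k.png",np.hstack([cv2.resize(w,(400,300)),cv2.resize(c,(400,300))]))
print(o["clock"],w2u(o["position"]),o["position"],o["ft_force"])
```

```text
13.3 [ 21.73928348 -39.74720764] [ 0.57217958 -0.0739612   0.27656606] [-1.77011914 -0.40142232 -0.96362894]
```

View pics/k.png

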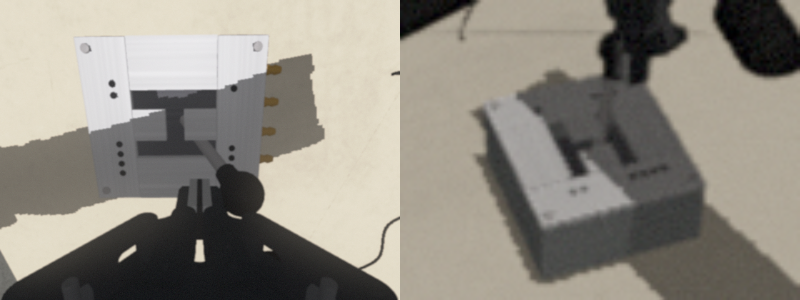

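The wrist view shows the lever leaning into the far right slot, its rod near the slot end, and the force just starting to rise. One small push will confirm the stop.

{"name": "arm_command", "arguments": {
  "plan": [
    {"dp":[0,1,0],"spin":0},
    {"dp":[0,0,0],"spin":0}
  ]
}}

```text
clock: 13.6
position: [0.573, -0.0741, 0.2765]
ee_rot: [0.768, 0.64, -0.0, -0.0]
ft_force: [-3.0, 1.3, -0.9]
grip_width: 0.001
grasp_force: 1.4
```

{"name": "arm_command", "arguments": {
  "plan": [
    {"dp":[0,1,0],"spin":0},
    {"dp":[0,0,0],"spin":0}
  ]
}}

```text
clock: 13.8
position: [0.5739, -0.0742, 0.2763]
ee_rot: [0.768, 0.64, -0.0, -0.001]
ft_force: [-5.3, 0.9, -1.5]
grip_width: 0.0
grasp_force: 2.3
```

The stop is reached: force builds with each step. Now I back off and rise.

{"name": "arm_command", "arguments": {
  "plan": [
    {"dp":[0,-6,0],"spin":0},
    {"dp":[0,-12,0],"spin":0},
    {"dp":[0,-12,0],"spin":0},
    {"dp":[0,0,-25],"spin":0},
    {"dp":[0,0,-30],"spin":0}
  ]
}}

```text
clock: 14.3
position: [0.5442, -0.0691, 0.3321]
ee_rot: [0.768, 0.64, -0.0, 0.0]
ft_force: [0.9, -1.2, 0.7]
grip_width: -0.001
grasp_force: 0.0
```

{"name": "arm_command", "arguments": {
  "plan": [
    {"dp":[0,-20,-30],"spin":0},
    {"dp":[0,-20,-30],"spin":0},
    {"dp":[0,0,0],"spin":0},
    {"dp":[0,0,0],"spin":0}
  ]
}}

```text
clock: 14.7
position: [0.5054, -0.0619, 0.3929]
ee_rot: [0.768, 0.64, 0.001, 0.002]
ft_force: [0.6, 0.1, -0.7]
grip_width: 0.001
grasp_force: 0.0
```

Run:
```python
from h import *
o=manip.get_obs();w=viewer.camera("wrist")
c=viewer.camera("scene")[160:250,230:350]
cv2.imwrite("pics/l.png",np.hstack([cv2.resize(w,(400,300)),cv2.resize(c,(400,300))]))
print(o["clock"],o["position"],o["ft_force"])
for q in("scene","wrist"): print([(w2u(x["position"]).round(),x["score"]) for x in finder.find_in(q,"knob_center")[:2]])
```

```text
14.7 [ 0.50536842 -0.06190506  0.392877  ] [ 0.60494655  0.08728238 -0.67325405]
[(array([ 34., -28.]), 0.68)]
[(array([ 39., -30.]), 0.68)]
```

View pics/l.png

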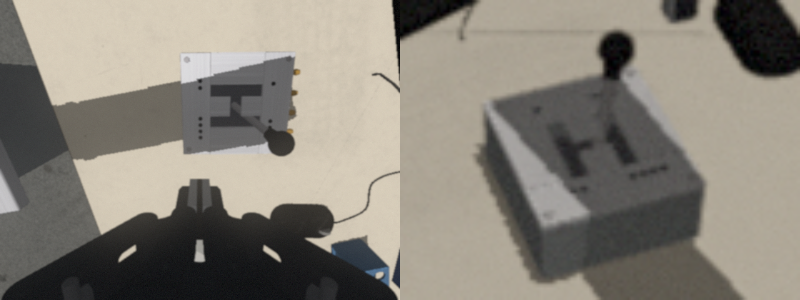

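The lever is leaning right and forward into slot 3, with the knob at (616,50) in the scene crop, and the arm is clear. I'll verify the lean numerically and then hand in.

Run:
```python
from h import *
k=w2u(ray_at_z("scene",294.8,175,.1128));print(k)
f=np.arcsin(k[0]/115);a=np.arcsin(-k[1]/115/np.cos(f));print(f,a)
if f>.37 and a>.32: print(manip.hand_in())
```

```text
[ 48.05940607 -36.32961167]
0.43114124004050736 0.3551496815362967
the job is handed in; nothing more can be done
None
```

The lever is fully home in slot 3 (measured about 0.43 rad forward and 0.36 rad right), it has been let go with the arm clear, nothing else was disturbed that I could see, and the job was handed in at about 15 s.

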